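# Make up a soldering kit and a cleaning kit

## Robot

A 6-joint arm with a two-finger parallel gripper is mounted at the origin on the work surface. World frame = base frame: x ahead of the robot, y to its left, z up, the work surface at z = 0. Lengths are in m, angles in rad, forces in N, time in s.
With the tool pointing down it reaches from about 0.35 to 0.775 m from the base axis. Payload 5.5 kg.
Tool frame: the origin (TCP) lies at the very end of the fingers, on their centre line; the grasp point (between the pads) lies 19 mm behind it (env.grip_depth is the distance from the TCP to the grasp point, in m); z points along the fingers, y is the direction in which the jaws open and shut (so a half turn about z gives the same grasp; the last joint's range is limited). The gripper opens to 85 mm and grips with 20 to 120 N. Pads are 22 mm wide; open, the fingers measure 114 mm over their backs; the gripper's body (76 mm by 85 mm) begins 54 mm behind the grasp point. The pads swing forward as they close: fully open they stand 13 mm farther back than shut.
Start: joints at [-1.422, 0.313, 0.046, 1.304, 0, 1.431], TCP at [0.164, -0.551, 0.231] pointing down, gripper open.
Joint ranges: [-2.76, 2.76], [-0.86, 1.69], [-1.03, 1.26], [-2.2, 2.34], [-1.47, 1.5], [-3.14, 3.14]. Speed limits (rad/s): [2.57, 2.57, 3.14, 3.14, 3.14, 3.14].

## Interface

Orientations are given as a unit quaternion [w, x, y, z].
In Python, from workcell import env gives the robot as it stands.
- The arm moves only by the tool step_arm, never from a script. Its argument "series" is a list of rows, each a list of 3 entries, a list of its own where there are three numbers: the shift along the world's x, y, z in cm, then the turn about the world's z in rad, then the closure in counts, from 0 (fully open) to 255 (shut). A call has 1 to 5 rows; each row is the pose to reach, as a shift and turn from the pose measured when the call began; what a row does not reach only later rows make up. A row lasts 1/8 s, in which the tool goes at most 62.5 mm and 10.7 degrees, less where a joint would pass 70% of its speed; a pose out of reach is approached as far as the arm can. A call with a gripper value outside its range is refused whole. The fingers move at their own pace and stop on an object; "newtons" is the grip in N (left out, the last holds). Time passes only in rows, so rows that repeat a pose let the fingers close. It gives the time, the measured TCP pose, the force and the opening at its end, in the units of the state.
- env.get_state(): the state, without advancing time (a new reading comes with each control period).
- env.read_camera(name): name is "side" or "top" or "wrist"; returns a dict with "frame" (420x560x3 uint8, red, green, blue), "vertical_fov" (degrees; the focal length in pixels is half the picture's height over the tangent of half this angle, whatever the lens; pixels are square), "cx", "cy" (the principal point, pixels), "camera_from_world" (4x4, takes a point from world to camera coordinates). Camera axes: x right, y down, z forward; pixel columns grow to the right and rows downward; lengths in m; the calibration is good to about 2 mm. A picture is of the moment at which its call begins. There is no depth.
- env.hand_in(): hands the job in, once; it reports no verdict.
The state is a dict: "clock": time; "joint_pos": joint angles; "qvel": joint speeds; "tau": joint torques, N m; "tcp_pos": TCP position; "orientation": TCP orientation; "wrist_force": force on the tool from outside, world axes, zero at the start; "ft_torque": the same for the moment, N m; "finger_gap": finger opening in m.
Only numpy, scipy, OpenCV 4.12 (cv2) and the standard library are available. Lean on these libraries where they do the work, as an engineer would, in place of code of your own. Each camera call takes 0.05 s, during which the arm holds its last target.

## Task

Make up two kits in the two-bay trays: the amber flux jar and the solder reel go in the blue tray, the solvent bottle and the swab tin in the red tray. In each tray the chemical (flux jar, solvent bottle) stands in the bay with the black rubber mat and the other item in the bare bay, all upright inside the lip and flat on the bay floor. Leave the grey jar with the purple lid, the multimeter and the screwdriver where they are.

Things in the scene. Friction and masses are not known exactly. Their poses are not given: they have to be found in the camera images.
- flux_jar_center (a point): Flux jar: amber glass jar with a black lid, round, 44 mm diameter, 56 mm tall. Stands upright on the bench; the point is on its axis half-way up, z up along its axis.
- solder_reel_center (a point): Solder reel: silver winding between two orange flanges, standing on end, 48 mm diameter, 54 mm tall, grips like a plain cylinder. Stands upright on the bench; the point is on its axis half-way up, z up along its axis.
- solvent_bottle_center (a point): Solvent bottle: white body 38 mm diameter, straight for the lowest 60 mm, then a shoulder, a thin neck and a small green nozzle cap; 88 mm tall in all. Stands upright on the bench; the point is on its axis half-way up, z up along its axis.
- swab_tin_center (a point): Swab tin: steel tin with a white lid, round, 40 mm diameter, 62 mm tall. Stands upright on the bench; the point is on its axis half-way up, z up along its axis.
- tray_blue: Blue kit tray, 169 x 86 mm outside, fixed to the bench, at any yaw. Two equal square bays side by side along its x axis, each 80 x 80 mm inside, separated by a 3 mm partition and ringed by a 3 mm lip; lip and partition rise 24 mm above the bench. Origin: centre of the underside, on the bench. The bay centred 41.5 mm along +x has a black rubber mat, its floor 6 mm above the bench; the bay centred 41.5 mm along -x is bare tray plastic, its floor 4 mm above the bench. z is up.
- tray_red: Red kit tray, 169 x 86 mm outside, fixed to the bench, at any yaw. Two equal square bays side by side along its x axis, each 80 x 80 mm inside, separated by a 3 mm partition and ringed by a 3 mm lip; lip and partition rise 24 mm above the bench. Origin: centre of the underside, on the bench. The bay centred 41.5 mm along +x has a black rubber mat, its floor 6 mm above the bench; the bay centred 41.5 mm along -x is bare tray plastic, its floor 4 mm above the bench. z is up.
- paste_jar_center (a point): Bystander among the stock, to be left alone: grey jar with a purple lid, 44 mm diameter, 56 mm tall. Stands upright on the bench; the point is on its axis half-way up, z up along its axis.
- meter: Bystander: multimeter with blue case and black face lying flat, 86 x 170 x 34 mm (x, y, z; dial to 44 mm), origin at the centre of its underside.
- driver: Bystander: screwdriver lying flat, green square handle 14 mm thick, about 160 mm long along its x axis, blade towards +x, origin on the bench near its middle.
Not all that is in view belongs to the job. What is shaped like the part that bears swab_tin_center but pink or turquoise is not meant. Several things look just like the part that bears solder_reel_center: the one meant starts farthest to the robot's left.

How it is judged:
By the outcome, as a careful person would: the job done as asked, in the order asked, and still so for the second after the job is handed in, with the robot touching nothing.
It also fails if it takes over 112 s, if anything falls off the work surface, if the arm or the gripper's body presses on something with over 40 N, if the wrist force passes 120 N, or if a joint passes its speed limit or range.

## Working session

There is one attempt and no reset: what is moved stays moved. The work goes in short steps, Python scripts to look and compute and a tool call to move; the robot and the scene stay as the last step left them, time stands still between calls to the robot, and variables do not carry over. Pictures are saved under pics/ and viewed, and the job is handed in when it is done.

Besides the shell and the picture viewer there is one more tool, called after "Request:" as name(argument=value, ...) on one line, values as JSON. step_arm: Moves the arm, as the interface text tells. Its arguments: {"type":"object","properties":{"series":{"type":"array"},"newtons":{"type":"number"}},"required":["series"]}

```bash
mkdir -p pics; ls
cat > h.py <<'E'
import numpy as np,cv2
from workcell import env
def cam(n,save=None):
    c=env.read_camera(n)
    if save: cv2.imwrite('pics/'+save,c['frame'][:,:,::-1])
    return c
def ray(c,u,v):
    h=c['frame'].shape[0]; f=h/2/np.tan(np.radians(c['vertical_fov'])/2)
    T=np.array(c['camera_from_world']);R=T[:3,:3];t=T[:3,3]
    d=R.T@np.array([(u-c['cx'])/f,(v-c['cy'])/f,1]); o=-R.T@t
    return o,d
def onz(c,u,v,z):
    o,d=ray(c,u,v); return o+d*(z-o[2])/d[2]
def proj(c,p):
    h=c['frame'].shape[0]; f=h/2/np.tan(np.radians(c['vertical_fov'])/2)
    T=np.array(c['camera_from_world']);q=T[:3,:3]@np.array(p)+T[:3,3]
    return c['cx']+f*q[0]/q[2],c['cy']+f*q[1]/q[2]
E
python3 - <<'E'
from h import *
for n in('top','side','wrist'):
    c=cam(n,n+'0.png');print(n,c['vertical_fov'],c['cx'],c['cy'],np.round(c['camera_from_world'],3).tolist())
print(env.get_state())
E
```

```text
pics
top 52.92289328796603 278.3764571757471 207.16502465702493 [[0.004, -1.0, 0.015, -0.014], [-0.993, -0.006, -0.116, 0.606], [0.116, -0.014, -0.993, 0.78], [0.0, 0.0, 0.0, 1.0]]
side 52.20101770766997 278.4787527972665 207.17944555483172 [[0.994, -0.114, -0.002, -0.602], [-0.064, -0.542, -0.838, 0.086], [0.094, 0.832, -0.546, 0.834], [0.0, 0.0, 0.0, 1.0]]
wrist 59.46233853725845 281.15183138380746 212.5686455493278 [[0.284, -0.959, -0.002, -0.574], [-0.914, -0.272, 0.302, -0.039], [-0.29, -0.084, -0.953, 0.38], [0.0, 0.0, 0.0, 1.0]]
{'clock': 0.15, 'joint_pos': array([-1.42162056e+00,  3.13845556e-01,  4.52740753e-02,  1.30360491e+00,
        7.56398433e-06,  1.43119214e+00]), 'qvel': array([ 0.00042843, -0.00191788,  0.00331793,  0.00169768, -0.00033978,
       -0.00125098]), 'tau': array([ 2.64625152e-03, -4.81064272e+01,  2.98815411e+01,  1.39105000e-02,
       -8.69931864e-05,  1.34135092e-05]), 'tcp_pos': array([ 0.16368566, -0.55082612,  0.23061763]), 'orientation': array([-6.90044047e-04,  9.89593631e-01,  1.43888743e-01,  4.79604213e-07]), 'wrist_force': array([-0.85847976,  1.08290752, -0.5536786 ]), 'ft_torque': array([ 0.03944811, -0.01560435, -0.00430146]), 'finger_gap': 0.08516173366248542}
```

View pics/top0.png

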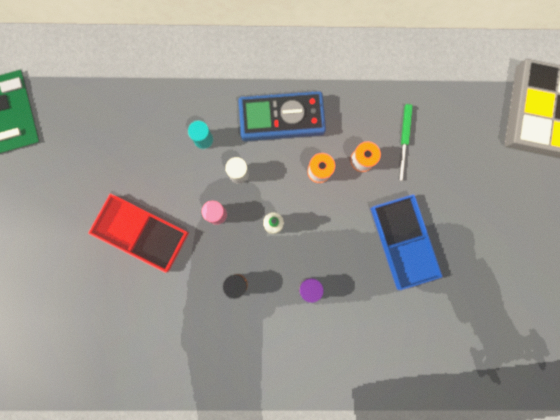

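View pics/side0.png

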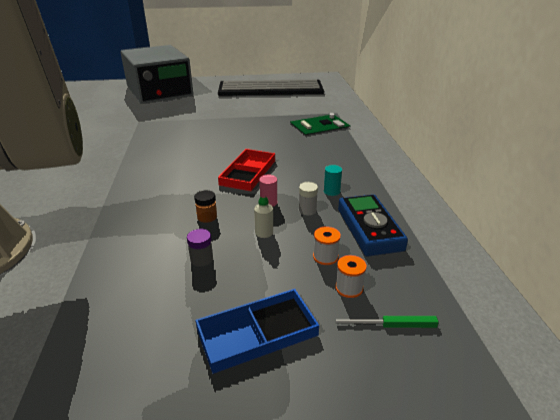

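View pics/wrist0.png

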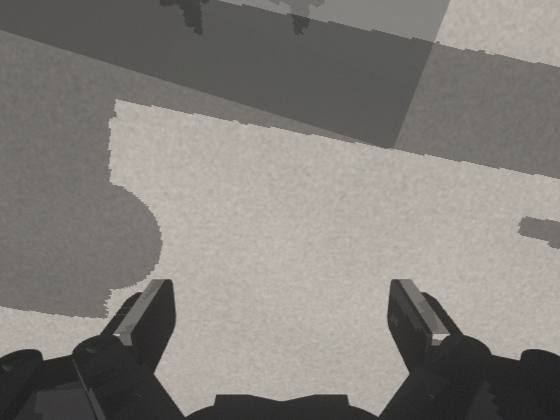

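Candidates:
- **Reel:** top (322,167) or (366,157). The robot's left is image left, so I want (322,167).
- **Tin:** white (237,170), pink (213,212) or turquoise (199,132). I want the white one.
- **Flux jar:** black lid (235,286) or purple lid (312,290). I want the black one.
- **Bottle:** green cap (274,223), the only one.

Next I'll measure them and check a close crop.

Run:
```python
from h import *
c=cam('top');s=cam('side')
a=c['frame'][110:310,80:460];cv2.imwrite('pics/crop1.png',cv2.resize(a,None,fx=2.1,fy=2.1,interpolation=cv2.INTER_CUBIC)[:,:,::-1])
a=s['frame'][140:370,180:450];cv2.imwrite('pics/crop2.png',cv2.resize(a,None,fx=2.6,fy=2.6,interpolation=cv2.INTER_CUBIC)[:,:,::-1])
def seg(c,m,box):
    mm=np.zeros(m.shape,np.uint8);x0,y0,x1,y1=box;mm[y0:y1,x0:x1]=m[y0:y1,x0:x1]*255
    k=max(cv2.findContours(mm,0,1)[0],key=cv2.contourArea)
    return k
f=c['frame'];hsv=cv2.cvtColor(f,cv2.COLOR_RGB2HSV);H,S,V=[hsv[:,:,i].astype(int) for i in range(3)]
for n,m,b,z in [('flux',V<50,(220,270,250,302),.056),('reel',(S>180)&(H<20),(305,150,338,186),.054),('reel2',(S>180)&(H<20),(350,140,383,175),.054),('tin',(V>150)&(S<70),(222,155,252,186),.062),('cap',(S>100)&(H>40)&(H<85),(260,210,290,236),.088),('purple',(S>100)&(H>125)&(H<155),(295,275,330,305),.056),('pink',(S>80)&((H>160)|(H<10)),(195,195,230,228),.062),('turq',(S>120)&(H>80)&(H<100),(180,115,215,150),.062),('botbody',(V>120)&(S<90),(258,205,290,240),.06)]:
    k=seg(c,m,b);(u,v),r=cv2.minEnclosingCircle(k)
    # lid disc = upper part; fit
    p=onz(c,u,v,z);print(n,round(u,1),round(v,1),round(r,1),cv2.boundingRect(k),np.round(p,4))
for n,m in [('red',(S>150)&((H<8)|(H>172))),('blue',(S>150)&(H>105)&(H<125))]:
    mm=(m*255).astype(np.uint8)
    if n=='red': mm[:, 200:]=0;mm[:180]=0
    else: mm[:,:360]=0;mm[:190]=0
    k=cv2.convexHull(max(cv2.findContours(mm,0,1)[0],key=cv2.contourArea))
    q=cv2.approxPolyDP(k,6,True)[:,0];print(n,q.tolist());P=np.array([onz(c,*x,.024)[:2] for x in q]);print(np.round(P,4).tolist(),P.mean(0),[round(float(np.linalg.norm(P[i]-P[i-1])),4) for i in range(len(P))])
    rr=np.array([onz(c,*x[0],.024)[:2] for x in k]);rc=cv2.minAreaRect((rr*1000).astype(np.float32));print(rc)
```

```text
Traceback (most recent call last):
ValueError: max() iterable argument is empty
```

```bash
sleep 1
```

```text
(no output)
```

View pics/crop1.png

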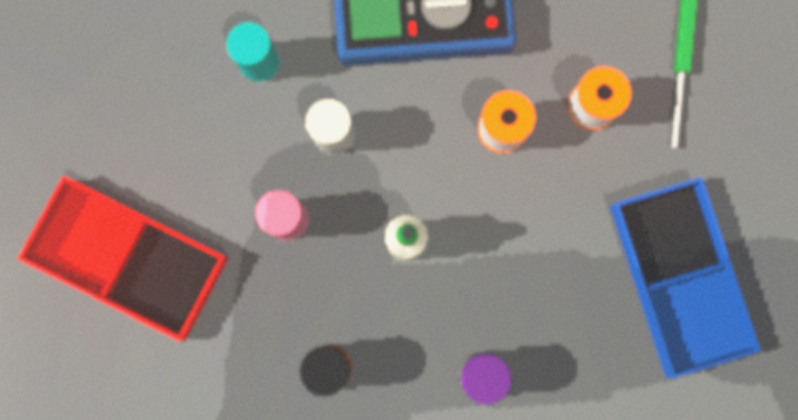

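View pics/crop2.png

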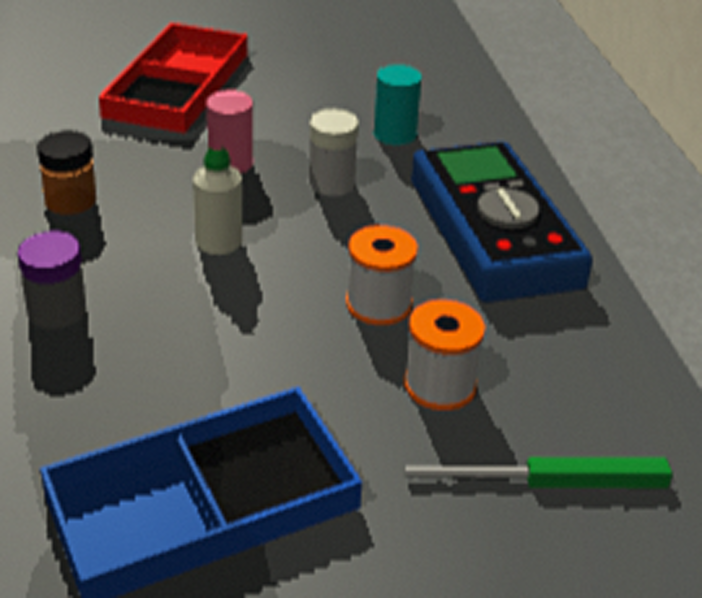

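The crops confirm the choices. In crop1 the white-lidded steel tin is at (328,122), the left reel at (508,117), the black-lid amber jar at (325,369) and the bottle at (406,235). I'll fix the masks.

Run:
```python
from h import *
c=cam('top')
def seg(c,m,box):
    mm=np.zeros(m.shape,np.uint8);x0,y0,x1,y1=box;mm[y0:y1,x0:x1]=m[y0:y1,x0:x1]*255
    ks=cv2.findContours(mm,0,1)[0]
    return max(ks,key=cv2.contourArea) if ks else None
f=c['frame'];hsv=cv2.cvtColor(f,cv2.COLOR_RGB2HSV);H,S,V=[hsv[:,:,i].astype(int) for i in range(3)]
print(hsv[286,225:262].tolist());print(hsv[160:186,237].tolist())
for n,m,b,z in [('flux',V<65,(220,270,250,302),.056),('reel',(S>180)&(H<22),(305,150,338,180),.054),('reel2',(S>180)&(H<20),(350,140,383,175),.054),('tin',(V>200),(222,155,252,186),.062),('cap',(S>100)&(H>40)&(H<85),(260,210,290,236),.088),('purple',(S>100)&(H>125)&(H<155),(295,275,330,305),.056),('pink',(S>80)&(V>200)&((H>160)|(H<10)),(195,195,230,228),.062),('turq',(S>120)&(H>80)&(H<100)&(V>160),(180,115,215,150),.062),('botbody',(V>150),(258,205,290,240),.06)]:
    k=seg(c,m,b)
    if k is None: print(n,None);continue
    (u,v),r=cv2.minEnclosingCircle(k);p=onz(c,u,v,z);print(n,round(u,1),round(v,1),round(r,1),cv2.boundingRect(k),np.round(p,4))
for n,m in [('red',(S>150)&((H<8)|(H>172))),('blue',(S>150)&(H>105)&(H<125))]:
    mm=(m*255).astype(np.uint8)
    if n=='red': mm[:, 200:]=0;mm[:180]=0
    else: mm[:,:360]=0;mm[:190]=0
    k=cv2.convexHull(max(cv2.findContours(mm,0,1)[0],key=cv2.contourArea))
    q=cv2.approxPolyDP(k,6,True)[:,0];print(n,q.tolist());P=np.array([onz(c,*x,.024)[:2] for x in q]);print(np.round(P,4).tolist(),P.mean(0))
    rr=np.array([onz(c,*x[0],.024)[:2] for x in k]);rc=cv2.minAreaRect((rr*1000).astype(np.float32));print(rc)
```

```text
[[0, 15, 67], [15, 14, 72], [162, 18, 69], [165, 8, 68], [150, 11, 67], [140, 11, 67], [20, 11, 69], [0, 4, 68], [0, 8, 67], [170, 11, 72], [165, 7, 70], [10, 11, 67], [162, 18, 71], [15, 8, 67], [45, 8, 67], [68, 15, 66], [30, 4, 68], [10, 11, 69], [30, 4, 67], [30, 11, 69], [20, 23, 67], [9, 52, 78], [10, 64, 91], [9, 19, 94], [150, 3, 91], [30, 6, 92], [36, 14, 93], [30, 3, 92], [45, 5, 96], [38, 11, 91], [120, 3, 92], [0, 3, 94], [165, 6, 92], [45, 11, 94], [30, 3, 91], [30, 3, 93], [0, 0, 92]]
[[27, 10, 246], [27, 11, 246], [28, 12, 246], [27, 10, 246], [27, 10, 246], [27, 11, 246], [27, 11, 246], [27, 11, 246], [27, 11, 246], [27, 11, 246], [27, 10, 246], [27, 10, 246], [27, 11, 246], [28, 12, 246], [27, 11, 246], [27, 10, 246], [25, 12, 246], [25, 24, 238], [24, 39, 195], [20, 34, 157], [21, 28, 148], [18, 23, 144], [16, 19, 146], [20, 16, 147], [21, 13, 141], [24, 9, 138]]
flux 244.0 289.0 0.0 (244, 289, 1, 1) [0.4514 0.0518 0.056 ]
reel 321.9 165.4 12.2 (310, 154, 25, 24) [ 0.6845 -0.0938  0.054 ]
reel2 367.5 153.8 12.1 (356, 143, 24, 23) [ 0.708  -0.1817  0.054 ]
tin 235.8 
[... 188 characters left out ...]
k 212.0 211.1 10.9 (204, 201, 19, 22) [0.5945 0.1129 0.062 ]
turq 197.5 133.3 12.7 (188, 121, 21, 26) [0.7433 0.1438 0.062 ]
botbody 278.0 220.0 18.6 (262, 205, 28, 31) [ 0.5788 -0.0101  0.06  ]
red [[110, 194], [187, 233], [166, 271], [89, 232]]
[[0.631, 0.3181], [0.5556, 0.1658], [0.4825, 0.2038], [0.5565, 0.3547]] [0.5563996  0.26060058]
((556.2576293945312, 260.0882568359375), (171.97384643554688, 86.77762603759766), 63.94402313232422)
blue [[413, 196], [441, 276], [398, 288], [372, 208]]
[[0.631, -0.2771], [0.475, -0.3264], [0.4519, -0.2422], [0.6066, -0.1953]] [ 0.54114655 -0.26028108]
((540.7269287109375, -259.8036193847656), (166.5143585205078, 90.32511138916016), 17.091228485107422)
```

Run:
```python
from h import *
c=cam('top');s=cam('side')
f=c['frame'];hsv=cv2.cvtColor(f,cv2.COLOR_RGB2HSV);V=hsv[:,:,2]
mm=np.zeros(V.shape,np.uint8);mm[268:304,218:250]=(V[268:304,218:250]<76)*255
mm=cv2.morphologyEx(mm,2,np.ones((5,5),np.uint8))
k=max(cv2.findContours(mm,0,1)[0],key=cv2.contourArea);print(cv2.minEnclosingCircle(k),cv2.boundingRect(k));(u,v),r=cv2.minEnclosingCircle(k)
fx=onz(c,u,v,.056);print('flux',fx)
print('meter corners',[np.round(onz(c,*q,.034)[:2],3).tolist() for q in((239,138),(325,135))])
P={'flux':fx,'reel':(.6845,-.0938,.054),'tin':(.6768,.07,.062),'cap':(.5736,-.0007,.088),'bluemat':(.5807,-.248,.006),'redmat':(.538,.223,.006)}
im=s['frame'].copy()
for n,p in P.items():
    a=proj(s,p);print(n,np.round(a,1));cv2.circle(im,tuple(int(round(x)) for x in a),1,(255,0,255),-1)
cv2.imwrite('pics/sidechk.png',cv2.resize(im[140:370,180:450],None,fx=2.6,fy=2.6,interpolation=0)[:,:,::-1])
```

```text
((234.72137451171875, 285.927490234375), 11.462244033813477) (224, 276, 22, 21)
flux [0.45695756 0.06893434 0.056     ]
meter corners [[0.743, 0.067], [0.75, -0.103]]
flux [204.6 194.4]
reel [326.7 233.5]
tin [307.6 185.5]
cap [262.2 195.2]
bluemat [280.7 320.2]
redmat [241.3 177.5]
```

```bash
sleep 1
```

```text
(no output)
```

View pics/sidechk.png

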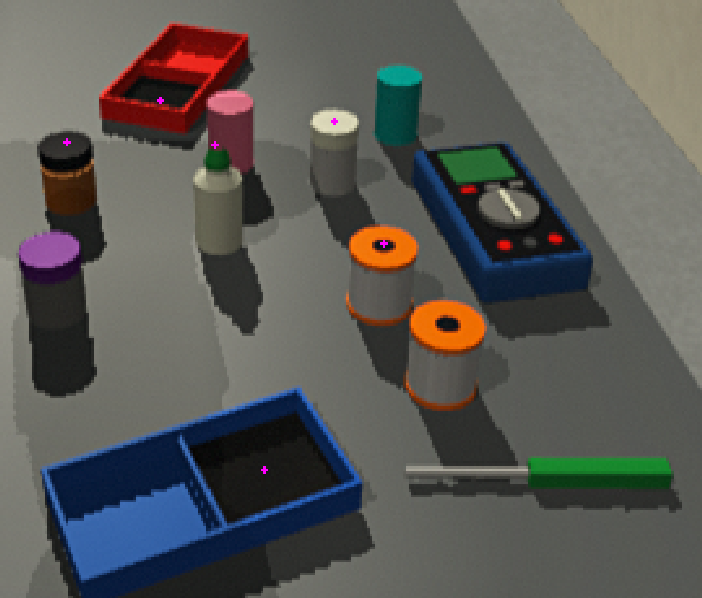

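The side view agrees within about 2 mm. First I travel toward the flux jar.

Request:
step_arm(series=[[[3,6,0],0,40],[[6,12,0],0,40],[[9,18,0],0,40],[[12,24,0],0,40],[[15,30,0],0,40]], newtons=40)

```text
clock: 1.02
tcp_pos: [0.304, -0.27, 0.2314]
orientation: [0.0, 0.99, 0.144, 0.0]
wrist_force: [0.5, -0.4, 0.6]
finger_gap: 0.0718
```

Request:
step_arm(series=[[[3,6,0],0,40],[[6,12,0],0,40],[[9,18,0],0,40],[[12,24,-2],0,40],[[14,30,-4],0,40]])

```text
clock: 1.65
tcp_pos: [0.4367, 0.0084, 0.1992]
orientation: [0.001, 0.99, 0.144, 0.002]
wrist_force: [0.7, -0.4, 1.0]
finger_gap: 0.0719
```

Run:
```python
from h import *
s=env.get_state();print(s['tcp_pos'],s['joint_pos'])
cam('wrist','w1.png')
```

```text
[0.43674092 0.00840801 0.19922672] [-1.64584283e-01  5.73352650e-02 -3.49362014e-01  1.16033775e+00
 -4.96320414e-04  2.68874996e+00]
```

View pics/w1.png

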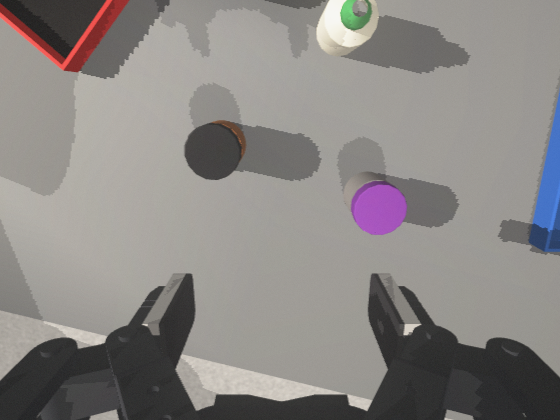

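Wrist view: black lid at (214,152) and purple lid at (379,207). I'll cast both onto the lid plane as a check.

Run:
```python
from h import *
c=cam('wrist');print(onz(c,214,152,.056),onz(c,379,207,.056),onz(c,356,12,.088));print(env.get_state()['tcp_pos'])
```

```text
[0.45624406 0.07565225 0.056     ] [ 0.45199095 -0.06175942  0.056     ] [0.57062755 0.00845193 0.088     ]
[0.43526762 0.01178676 0.19731198]
```

Run:
```python
from h import *
c=cam('wrist','w2.png');f=c['frame'];hsv=cv2.cvtColor(f,cv2.COLOR_RGB2HSV);H,S,V=[hsv[:,:,i].astype(int) for i in range(3)]
for n,m in(('p',(S>100)&(H>125)&(H<155)&(V>120)),('f',(V<60))):
    mm=(m*255).astype(np.uint8);mm[250:]=0;mm[:110]=0;mm[:,:150]=0;mm[:,450:]=0
    mm=cv2.morphologyEx(mm,2,np.ones((5,5),np.uint8))
    ks=cv2.findContours(mm,0,1)[0]
    if ks:
        k=max(ks,key=cv2.contourArea);(u,v),r=cv2.minEnclosingCircle(k);print(n,u,v,r,onz(c,u,v,.056))
print(env.get_state()['tcp_pos'],env.get_state()['qvel'][0])
```

```text
p 384.2149353027344 207.7262420654297 28.033912658691406 [ 0.45102127 -0.06967319  0.056     ]
[0.43494888 0.00947963 0.19798758] -0.07664329505518584
```

Request:
step_arm(series=[[[2.2,4,0],0,40],[[2.2,6,-3],0,40],[[2.2,6,-8],0,40],[[2.2,6,-11],0,40],[[2.2,6,-11],0,40]])

```text
clock: 2.42
tcp_pos: [0.455, 0.0683, 0.0865]
orientation: [-0.0, 0.989, 0.146, -0.003]
wrist_force: [0.1, 1.0, 0.5]
finger_gap: 0.0721
```

Request:
step_arm(series=[[[0.2,0.1,-3],0,40],[[0.2,0.1,-6.5],0,40],[[0.2,0.1,-6.5],0,40],[[0.2,0.1,-6.5],0,200],[[0.2,0.1,-6.5],0,200]])

```text
clock: 3.05
tcp_pos: [0.4589, 0.069, 0.0237]
orientation: [0.0, 0.989, 0.146, -0.001]
wrist_force: [-0.6, 0.1, 3.2]
finger_gap: 0.0429
```

Request:
step_arm(series=[[[0,0,0],0,200],[[0,0,0],0,200],[[0,0,0],0,200]])

```text
clock: 3.42
tcp_pos: [0.4589, 0.0691, 0.0239]
orientation: [0.0, 0.989, 0.146, -0.001]
wrist_force: [0.4, -0.4, -1.4]
finger_gap: 0.0428
```

Request:
step_arm(series=[[[0,0,3],0,200],[[0,0,8],0,200],[[1,-4,12],0,200],[[3.5,-10,12],0,200],[[6,-16,12],0,200]])

```text
clock: 4.05
tcp_pos: [0.5179, -0.0876, 0.1449]
orientation: [0.001, 0.989, 0.146, 0.0]
wrist_force: [0.8, 1.3, -0.7]
finger_gap: 0.043
```

Request:
step_arm(series=[[[2.5,-6,0],0,200],[[5,-12,0],0,200],[[6.5,-16,0],0,200],[[6.5,-16,0],0,200],[[6.5,-16,0],0,200]])

```text
clock: 4.68
tcp_pos: [0.5822, -0.2471, 0.144]
orientation: [-0.0, 0.989, 0.146, -0.001]
wrist_force: [0.2, 0.1, -0.9]
finger_gap: 0.0433
```

Run:
```python
from h import *
cam('top','t2.png');c=cam('side','s2.png')
print(env.get_state()['tcp_pos'],env.get_state()['qvel'][0],env.get_state()['finger_gap'])
```

```text
[ 0.58233349 -0.24620105  0.14471284] 0.006882514390496872 0.043082933047079615
```

View pics/s2.png

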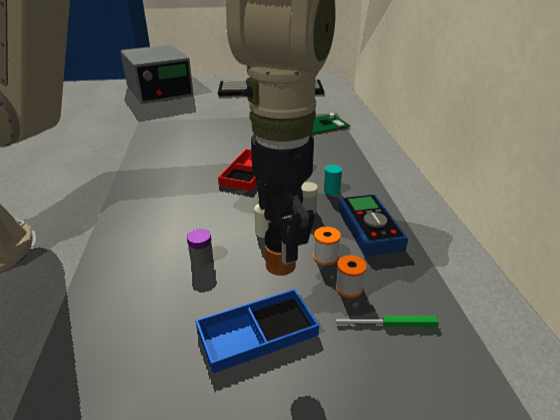

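The jar is held upright above the mat bay. Lowering it now.

Request:
step_arm(series=[[[-0.1,-0.2,-4],0,200],[[-0.1,-0.2,-8],0,200],[[-0.1,-0.2,-10],0,200],[[-0.1,-0.2,-11],0,200],[[-0.1,-0.2,-11.4],0,200]])

```text
clock: 5.4
tcp_pos: [0.5814, -0.2474, 0.0309]
orientation: [0.0, 0.989, 0.148, -0.0]
wrist_force: [-0.1, -0.6, -0.9]
finger_gap: 0.043
```

Request:
step_arm(series=[[[0,0,0],0,200],[[0,0,-0.1],0,200],[[0,0,-0.1],0,200]])

```text
clock: 5.78
tcp_pos: [0.5818, -0.2476, 0.0306]
orientation: [0.0, 0.989, 0.148, 0.0]
wrist_force: [-0.6, -0.4, -0.9]
finger_gap: 0.0432
```

Request:
step_arm(series=[[[0,0,-0.1],0,200],[[0,0,-0.1],0,200],[[0,0,-0.2],0,200],[[0,0,-0.2],0,200]])

```text
clock: 6.28
tcp_pos: [0.5821, -0.2478, 0.0298]
orientation: [0.001, 0.989, 0.148, 0.001]
wrist_force: [-1.2, 1.0, 5.4]
finger_gap: 0.0432
```

Contact is at 5 N. I'll open partway and retreat.

Request:
step_arm(series=[[[0,0,0],0,60],[[0,0,0],0,50],[[0,0,0],0,50],[[0,0,4],0,50],[[0,0,9],0,50]])

```text
clock: 6.9
tcp_pos: [0.581, -0.2472, 0.1191]
orientation: [-0.0, 0.989, 0.148, -0.001]
wrist_force: [1.3, -1.1, -0.5]
finger_gap: 0.0688
```

Run:
```python
from h import *
c=cam('wrist','w3.png')
print(env.get_state()['tcp_pos'])
```

```text
[ 0.58469295 -0.24926273  0.12778016]
```

View pics/w3.png

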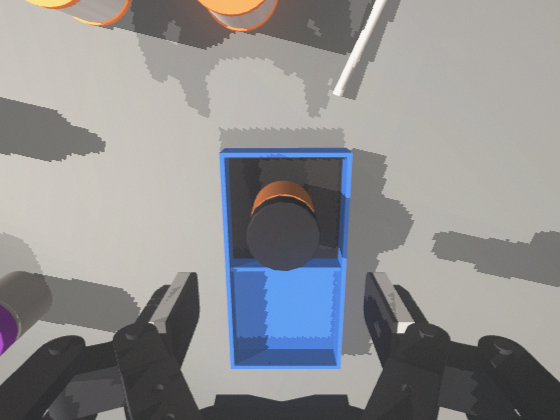

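The flux jar stands in the mat bay (lid at 283,230). Next is the reel, with the shift from (.583,-.249) to (.6845,-.0938).

Request:
step_arm(series=[[[3,5,1],0,50],[[6,10,1],0,50],[[10,15.5,0],0,50],[[10,15.5,0],0,50],[[10,15.5,0],0,50]])

```text
clock: 7.58
tcp_pos: [0.6845, -0.0936, 0.127]
orientation: [0.003, 0.989, 0.148, 0.003]
wrist_force: [-0.1, 0.1, -0.1]
finger_gap: 0.0683
```

Run:
```python
from h import *
c=cam('wrist','w4.png')
s=env.get_state();print(s['tcp_pos'],s['qvel'].round(3))
```

```text
[ 0.68426645 -0.09464491  0.12735646] [-0.023 -0.011 -0.006  0.002 -0.001  0.001]
```

View pics/w4.png

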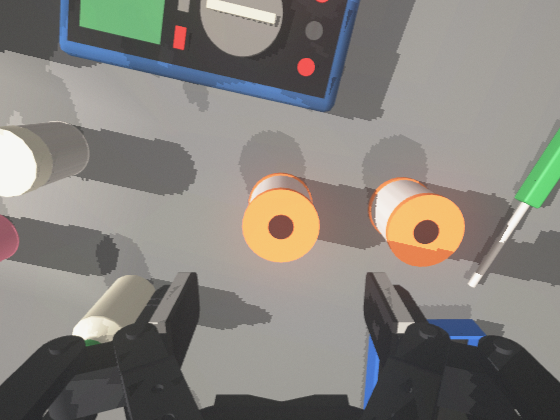

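The target reel is centred at (281,226) and the other reel is to the right at (426,231). Descending.

Request:
step_arm(series=[[[0,0.1,-4],0,55],[[0,0.1,-8],0,55],[[0,0.1,-10.4],0,55],[[0,0.1,-10.4],0,55],[[0,0.1,-10.4],0,55]])

```text
clock: 8.25
tcp_pos: [0.6847, -0.0951, 0.0248]
orientation: [0.004, 0.989, 0.147, 0.004]
wrist_force: [-0.2, -0.6, -0.1]
finger_gap: 0.067
```

Request:
step_arm(series=[[[0,0,0],0,200],[[0,0,0],0,200],[[0,0,0],0,200],[[0,0,0],0,200]])

```text
clock: 8.75
tcp_pos: [0.6861, -0.0957, 0.0273]
orientation: [0.005, 0.989, 0.147, 0.006]
wrist_force: [-0.3, 0.2, 6.4]
finger_gap: 0.0466
```

Request:
step_arm(series=[[[0,0,3],0,200],[[0,0,8],0,200],[[-2,-2,12],0,200],[[-6,-5.5,12],0,200],[[-10,-9.5,12],0,200]])

```text
clock: 9.38
tcp_pos: [0.5856, -0.1911, 0.1483]
orientation: [0.005, 0.989, 0.148, 0.007]
wrist_force: [0.5, -0.6, -2.4]
finger_gap: 0.0468
```

Request:
step_arm(series=[[[-4,-4,0],0,200],[[-8.5,-8,0],0,200],[[-8.5,-8,0],0,200],[[-8.5,-8,0],0,200]])

```text
clock: 9.88
tcp_pos: [0.5007, -0.2713, 0.1486]
orientation: [0.006, 0.989, 0.147, 0.007]
wrist_force: [-0.0, -0.3, -3.4]
finger_gap: 0.0465
```

Run:
```python
from h import *
c=cam('side','s4.png')
s=env.get_state();print(s['tcp_pos'],s['qvel'].round(3),s['finger_gap'])
```

```text
[ 0.50117991 -0.27081924  0.14851532] [ 0.02   0.007  0.007 -0.001 -0.001 -0.001] 0.04701476305822603
```

View pics/s4.png

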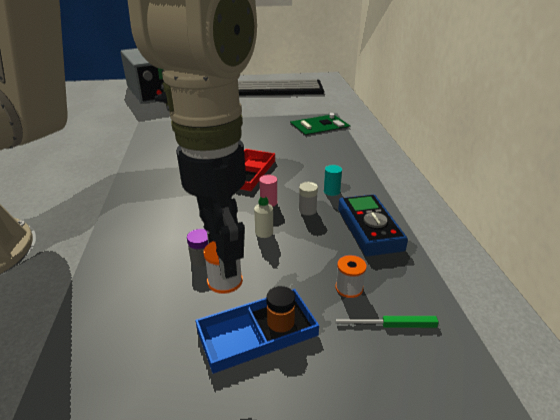

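The reel is held over the bare bay. Lowering it.

Request:
step_arm(series=[[[0,-0.1,-4],0,200],[[0,-0.1,-8],0,200],[[0,-0.1,-10],0,200],[[0,-0.1,-11],0,200],[[0,-0.1,-11.5],0,200]])

```text
clock: 10.55
tcp_pos: [0.502, -0.2712, 0.0333]
orientation: [0.006, 0.989, 0.149, 0.007]
wrist_force: [-0.2, -0.6, -1.4]
finger_gap: 0.0468
```

Request:
step_arm(series=[[[0,0,0],0,200],[[0,0,-0.1],0,200],[[0,0,-0.1],0,200],[[0,0,-0.1],0,200]])

```text
clock: 11.05
tcp_pos: [0.5022, -0.2714, 0.0328]
orientation: [0.006, 0.989, 0.149, 0.007]
wrist_force: [-0.3, -0.0, -3.5]
finger_gap: 0.0468
```

Request:
step_arm(series=[[[0,0,-0.1],0,200],[[0,0,-0.1],0,200],[[0,0,-0.2],0,200],[[0,0,-0.2],0,200]])

```text
clock: 11.55
tcp_pos: [0.5024, -0.2715, 0.0313]
orientation: [0.006, 0.989, 0.149, 0.007]
wrist_force: [-1.8, 0.5, 4.1]
finger_gap: 0.0471
```

Contact made. Releasing and lifting.

Request:
step_arm(series=[[[0,0,0],0,60],[[0,0,0],0,50],[[0,0,0],0,50],[[0,0,4],0,50],[[0,0,9],0,50]])

```text
clock: 12.18
tcp_pos: [0.5014, -0.2708, 0.1209]
orientation: [0.005, 0.989, 0.149, 0.006]
wrist_force: [0.2, -0.9, -0.3]
finger_gap: 0.0688
```

Run:
```python
from h import *
c=cam('wrist','w5.png')
s=env.get_state();print(s['tcp_pos'],s['orientation'],s['joint_pos'].round(2))
```

```text
[ 0.50490639 -0.27328869  0.12904132] [0.00896989 0.98879688 0.14863767 0.01034938] [-0.64  0.34 -0.17  1.03  0.    2.21]
```

View pics/w5.png

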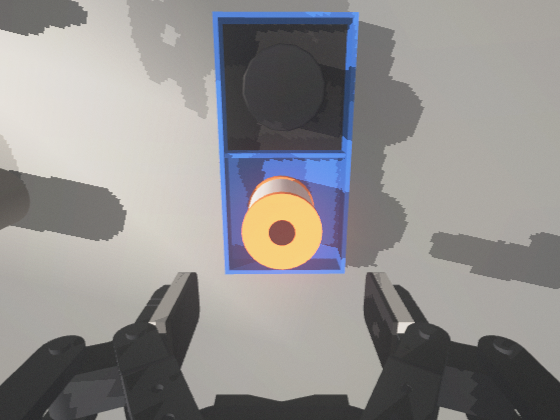

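Both blue bays are right: reel at (282,231) in the bare bay, jar at (283,88) on the mat. On to the bottle.

Request:
step_arm(series=[[[0,0,4],0,55],[[2,6,5],0,55],[[4,12,5],0,55],[[5.5,18,5],0,55],[[7.1,24,5],0,55]])

```text
clock: 12.85
tcp_pos: [0.5761, -0.0327, 0.1791]
orientation: [0.009, 0.989, 0.148, 0.011]
wrist_force: [1.7, 0.0, -0.1]
finger_gap: 0.067
```

Request:
step_arm(series=[[[0,3,0],0,55],[[0,3,0],0,55],[[0,3,0],0,55],[[0,3,0],0,55]])

```text
clock: 13.35
tcp_pos: [0.5761, -0.004, 0.179]
orientation: [0.009, 0.989, 0.148, 0.011]
wrist_force: [0.8, -0.3, 0.9]
finger_gap: 0.0667
```

Run:
```python
from h import *
c=cam('wrist','w6.png')
s=env.get_state();print(s['tcp_pos'],s['orientation'],s['joint_pos'].round(2))
f=c['frame'];hsv=cv2.cvtColor(f,cv2.COLOR_RGB2HSV);H,S,V=[hsv[:,:,i].astype(int) for i in range(3)]
m=((S>100)&(H>40)&(H<85)).astype(np.uint8)*255
k=max(cv2.findContours(m,0,1)[0],key=cv2.contourArea);(u,v),r=cv2.minEnclosingCircle(k);print(u,v,r,onz(c,u,v,.086))
```

```text
[ 0.57605662 -0.00397191  0.17900962] [0.00919929 0.9889695  0.14744799 0.0106676 ] [-0.14  0.31 -0.08  1.15 -0.01  2.71]
271.5 215.0 12.500100135803223 [0.57709101 0.0014156  0.086     ]
```

View pics/w6.png

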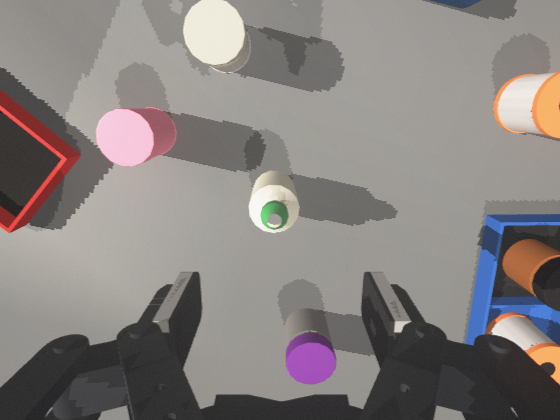

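The bottle cap is at (271,215). The tool has picked up about 1.6° of tilt, because calls that start mid-motion keep the lag. I'll try to undo it with a downward burst before the next call.

Request:
step_arm(series=[[[-0.1,0.5,3],0,55],[[-0.1,0.5,5],0,55],[[-0.1,0.5,5],0,55],[[-0.1,0.5,5],0,55],[[-0.1,0.5,-1],0,55]])

```text
clock: 14.02
tcp_pos: [0.5785, 0.0001, 0.1718]
orientation: [0.011, 0.989, 0.147, 0.015]
wrist_force: [1.2, -0.0, -0.5]
finger_gap: 0.0669
```

Request:
step_arm(series=[[[0,0,-1],0,55],[[0,0,-1],0,55],[[0,0,-1],0,55]])

```text
clock: 14.4
tcp_pos: [0.5799, -0.0001, 0.1638]
orientation: [0.011, 0.989, 0.147, 0.017]
wrist_force: [1.3, -0.2, 0.4]
finger_gap: 0.067
```

Run:
```python
from h import *
s=env.get_state();print(s['tcp_pos'],s['orientation'],s['joint_pos'].round(2))
```

```text
[ 5.79937190e-01 -1.18326059e-04  1.63799544e-01] [0.01093063 0.98893858 0.14697928 0.0166762 ] [-0.13  0.32 -0.11  1.1  -0.01  2.71]
```

Request:
step_arm(series=[[[0,0,0],0,55],[[0,0,0],0,55],[[0,0,6],0,55]])

```text
clock: 14.78
tcp_pos: [0.5761, 0.0004, 0.2195]
orientation: [0.009, 0.989, 0.147, 0.011]
wrist_force: [1.6, -0.1, 0.7]
finger_gap: 0.0671
```

Request:
step_arm(series=[[[0,0,1],0,55],[[0,0,1],0,55],[[0,0,1],0,55]])

```text
clock: 15.15
tcp_pos: [0.5756, 0.0005, 0.2284]
orientation: [0.009, 0.989, 0.147, 0.01]
wrist_force: [-0.2, -0.5, -0.1]
finger_gap: 0.067
```

An upward burst removes the tilt. I'll repeat it: gentle descent, settle, burst up.

Request:
step_arm(series=[[[0,0,-2],0,55],[[0,0,-4],0,55],[[0,0,-5],0,55],[[0,0,-5],0,55],[[0,0,1.2],0,55]])

```text
clock: 15.78
tcp_pos: [0.5714, 0.001, 0.2353]
orientation: [0.007, 0.989, 0.147, 0.004]
wrist_force: [1.2, 0.5, 1.0]
finger_gap: 0.0671
```

Request:
step_arm(series=[[[0,0,0.5],0,55],[[0,0,0],0,55],[[0,0,-2],0,55],[[0,0,-3],0,55],[[0,0,3],0,55]])

```text
clock: 16.4
tcp_pos: [0.565, 0.0018, 0.2566]
orientation: [0.005, 0.989, 0.147, -0.005]
wrist_force: [2.2, -0.7, 0.2]
finger_gap: 0.0669
```

Request:
step_arm(series=[[[0,0,0.5],0,55],[[0,0,0.5],0,55],[[0,0,0.5],0,55]])

```text
clock: 16.77
tcp_pos: [0.5647, 0.0018, 0.2604]
orientation: [0.004, 0.989, 0.147, -0.006]
wrist_force: [0.3, 0.7, 0.3]
finger_gap: 0.067
```

Run:
```python
from h import *
from scipy.spatial.transform import Rotation as R
s=env.get_state();q=s['orientation'];print(s['tcp_pos'],q,s['joint_pos'].round(3),R.from_quat(q[[1,2,3,0]]).as_matrix()[:,2])
```

```text
[0.56465367 0.00183682 0.2604299 ] [ 0.00434376  0.989097    0.14707484 -0.00610353] [-0.133  0.296  0.093  1.377 -0.012  2.714] [-0.01079624 -0.01038816 -0.99988776]
```

Request:
step_arm(series=[[[1,0,-3],0,55],[[1,0,-6],0,55],[[1,0,-9],0,55]])

```text
clock: 17.15
tcp_pos: [0.5743, 0.0019, 0.1686]
orientation: [0.004, 0.989, 0.147, -0.007]
wrist_force: [0.0, -0.1, -0.1]
finger_gap: 0.0669
```

Request:
step_arm(series=[[[0,0,-2],0,55],[[0,0,-4],0,55],[[0,0,-4],0,55],[[0,0,-4],0,55]])

```text
clock: 17.65
tcp_pos: [0.5745, 0.0019, 0.1289]
orientation: [0.004, 0.989, 0.147, -0.007]
wrist_force: [-0.3, -0.5, 0.7]
finger_gap: 0.067
```

Run:
```python
from h import *
from scipy.spatial.transform import Rotation as R
c=cam('wrist','w7.png')
s=env.get_state();q=s['orientation'];print(s['tcp_pos'],R.from_quat(q[[1,2,3,0]]).as_matrix()[:,2])
f=c['frame'];hsv=cv2.cvtColor(f,cv2.COLOR_RGB2HSV);H,S,V=[hsv[:,:,i].astype(int) for i in range(3)]
m=((S>100)&(H>40)&(H<85)).astype(np.uint8)*255
k=max(cv2.findContours(m,0,1)[0],key=cv2.contourArea);(u,v),r=cv2.minEnclosingCircle(k);print(u,v,r,onz(c,u,v,.086))
```

```text
[0.57485395 0.0018008  0.1293261 ] [-0.01065976 -0.01042234 -0.99988887]
281.3873291015625 238.3732452392578 14.82040023803711 [0.57751253 0.00272125 0.086     ]
```

View pics/w7.png

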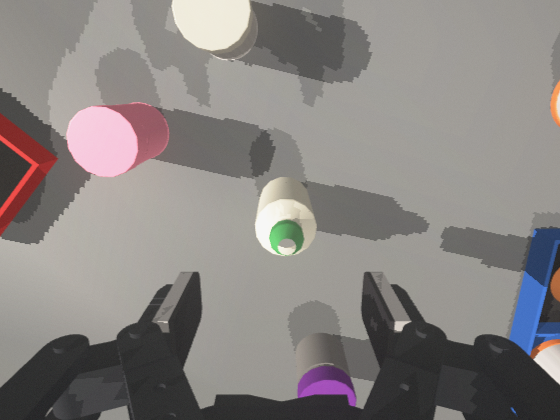

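The bottle cap is at (287,238), centred between the fingers. Descending and gripping.

Request:
step_arm(series=[[[0.1,0,-3],0,55],[[0.1,0,-7],0,55],[[0.1,0,-10.5],0,55],[[0.1,0,-10.5],0,55],[[0.1,0,-10.5],0,55]])

```text
clock: 18.32
tcp_pos: [0.5771, 0.0017, 0.026]
orientation: [0.005, 0.989, 0.147, -0.005]
wrist_force: [-0.4, 0.2, 0.5]
finger_gap: 0.067
```

Request:
step_arm(series=[[[0,0,0],0,200],[[0,0,0],0,200],[[0,0,0],0,200],[[0,0,0],0,200]])

```text
clock: 18.82
tcp_pos: [0.5789, 0.0015, 0.0283]
orientation: [0.005, 0.989, 0.147, -0.003]
wrist_force: [-0.4, -0.5, 5.3]
finger_gap: 0.0368
```

Request:
step_arm(series=[[[0,0,3],0,200],[[0,0,7],0,200],[[0,0,10],0,200],[[0,0,10],0,200],[[0,0,10],0,200]])

```text
clock: 19.45
tcp_pos: [0.5785, 0.0016, 0.1279]
orientation: [0.005, 0.989, 0.147, -0.003]
wrist_force: [0.5, 0.7, -1.5]
finger_gap: 0.0368
```

Request:
step_arm(series=[[[-0.8,4.4,0],0.16,200],[[-1.6,8.8,0],0.33,200],[[-2.4,13.2,0],0.5,200],[[-3.3,18,0],0.66,200],[[-4.1,22,0],0.82,200]])

```text
clock: 20.08
tcp_pos: [0.5359, 0.2229, 0.126]
orientation: [0.005, 0.847, 0.532, -0.002]
wrist_force: [1.2, 0.7, -1.7]
finger_gap: 0.0369
```

Request:
step_arm(series=[[[0,0,0],0,200],[[0,0,0],0,200]])

```text
clock: 20.32
tcp_pos: [0.5349, 0.2226, 0.1245]
orientation: [0.005, 0.847, 0.531, -0.004]
wrist_force: [-0.2, 0.0, -0.7]
finger_gap: 0.0366
```

Run:
```python
from h import *
from scipy.spatial.transform import Rotation as R
cam('side','s8.png');cam('top','t8.png')
s=env.get_state();q=s['orientation'];M=R.from_quat(q[[1,2,3,0]]).as_matrix();print(s['tcp_pos'],M[:,2],np.degrees(np.arctan2(M[1,1],M[0,1])),s['finger_gap'],s['joint_pos'].round(2))
```

```text
[0.53571761 0.22183308 0.12523681] [ 7.15960772e-04 -1.22873289e-02 -9.99924252e-01] -25.879509328054446 0.03660377582685643 [ 0.26  0.38 -0.13  1.07 -0.01  2.28]
```

View pics/s8.png

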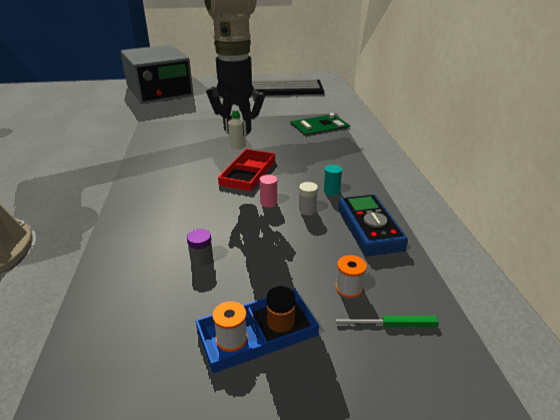

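The bottle is held upright over the red mat bay. Lowering it.

Request:
step_arm(series=[[[0.2,0.1,-3],0,200],[[0.2,0.1,-6],0,200],[[0.2,0.1,-8],0,200],[[0.2,0.1,-8.8],0,200],[[0.2,0.1,-8.9],0,200]])

```text
clock: 21.05
tcp_pos: [0.5379, 0.2221, 0.036]
orientation: [0.005, 0.848, 0.53, -0.003]
wrist_force: [0.5, 0.3, 0.6]
finger_gap: 0.0368
```

Request:
step_arm(series=[[[0,0,0],0,200],[[0,0,-0.1],0,200],[[0,0,-0.1],0,200]])

```text
clock: 21.42
tcp_pos: [0.5382, 0.2222, 0.0356]
orientation: [0.005, 0.848, 0.53, -0.003]
wrist_force: [-0.9, 0.2, 0.7]
finger_gap: 0.0368
```

Request:
step_arm(series=[[[0,0,-0.1],0,200],[[0,0,-0.1],0,200],[[0,0,-0.2],0,200],[[0,0,-0.2],0,200]])

```text
clock: 21.92
tcp_pos: [0.5383, 0.2223, 0.0342]
orientation: [0.005, 0.848, 0.53, -0.003]
wrist_force: [-1.4, -0.4, 3.3]
finger_gap: 0.037
```

Contact is at the expected height. Releasing and lifting clear of the 94 mm top.

Request:
step_arm(series=[[[0,0,0],0,65],[[0,0,0],0,55],[[0,0,0],0,55],[[0,0,4],0,55],[[0,0,9],0,55]])

```text
clock: 22.55
tcp_pos: [0.5371, 0.2219, 0.1237]
orientation: [0.005, 0.848, 0.53, -0.004]
wrist_force: [0.3, 0.0, -0.2]
finger_gap: 0.0671
```

Request:
step_arm(series=[[[0,0,3],0,55],[[0,0,5],0,55],[[0,0,5],0,55],[[0,0,5],0,55]])

```text
clock: 23.05
tcp_pos: [0.5366, 0.2218, 0.1726]
orientation: [0.005, 0.848, 0.53, -0.005]
wrist_force: [0.2, -0.1, -0.2]
finger_gap: 0.0668
```

Run:
```python
from h import *
from scipy.spatial.transform import Rotation as R
cam('wrist','w9.png')
s=env.get_state();q=s['orientation'];M=R.from_quat(q[[1,2,3,0]]).as_matrix();print(s['tcp_pos'],M[:,2],s['finger_gap'])
```

```text
[0.53632961 0.22169964 0.17225133] [-0.00413263 -0.01356874 -0.9998994 ] 0.06685337468490361
```

View pics/w9.png

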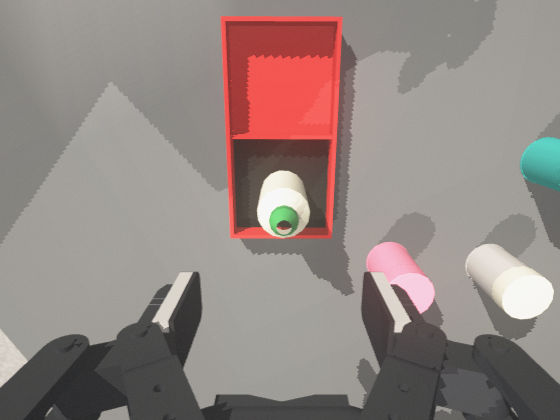

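The bottle stands in the mat bay (cap at 284,220). Next is the white tin, with the wrist turned back.

Request:
step_arm(series=[[[3,-3,0],-0.16,55],[[6,-6,0],-0.33,55],[[9,-9,0],-0.5,55],[[12,-12.5,0],-0.66,55],[[14,-15.2,0],-0.82,55]])

```text
clock: 23.72
tcp_pos: [0.6768, 0.0681, 0.1701]
orientation: [0.002, 0.989, 0.145, -0.008]
wrist_force: [0.6, -0.0, 0.2]
finger_gap: 0.067
```

Request:
step_arm(series=[[[0,0,0],0,55],[[0,0,-2],0,55],[[0,0,-3.5],0,55],[[0,0,-3.5],0,55],[[0,0,-3.5],0,55]])

```text
clock: 24.35
tcp_pos: [0.6766, 0.0686, 0.1354]
orientation: [0.002, 0.989, 0.146, -0.008]
wrist_force: [0.4, -1.0, 0.3]
finger_gap: 0.0668
```

Run:
```python
from h import *
from scipy.spatial.transform import Rotation as R
c=cam('wrist','w10.png')
s=env.get_state();q=s['orientation'];M=R.from_quat(q[[1,2,3,0]]).as_matrix();print(s['tcp_pos'],M[:,2],s['finger_gap'],s['joint_pos'].round(2))
hsv=cv2.cvtColor(c['frame'],cv2.COLOR_RGB2HSV);H,S,V=[hsv[:,:,i].astype(int) for i in range(3)]
m=((V>215)&(S<50)).astype(np.uint8)*255;m[:130]=0;m[300:]=0;m[:,:190]=0;m[:,370:]=0
k=max(cv2.findContours(m,0,1)[0],key=cv2.contourArea);(u,v),r=cv2.minEnclosingCircle(k);print(u,v,r,onz(c,u,v,.062))
```

```text
[0.67702227 0.06850185 0.13587826] [-0.01424468 -0.00626826 -0.99987889] 0.06689356367276096 [-0.01  0.57  0.21  1.22 -0.01  2.84]
277.0 213.0 38.62651443481445 [0.68284573 0.07339321 0.062     ]
```

View pics/w10.png

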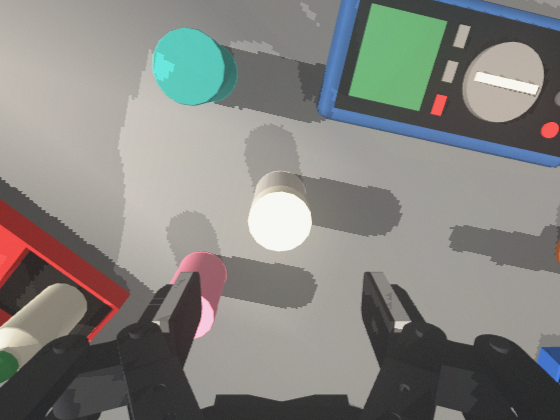

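The white tin's lid is at (280,218), with pink and turquoise clear to the left. Descending.

Request:
step_arm(series=[[[0.2,0.2,-3],0,55],[[0.2,0.2,-7],0,55],[[0.2,0.2,-11],0,55],[[0.2,0.2,-11],0,55],[[0.2,0.2,-11],0,55]])

```text
clock: 25.02
tcp_pos: [0.6802, 0.0706, 0.0279]
orientation: [0.002, 0.989, 0.146, -0.006]
wrist_force: [-0.2, 0.4, 0.5]
finger_gap: 0.0671
```

Request:
step_arm(series=[[[0,0,0],0,200],[[0,0,0],0,200],[[0,0,0],0,200],[[0,0,0],0,200]])

```text
clock: 25.52
tcp_pos: [0.6823, 0.0707, 0.0308]
orientation: [0.003, 0.989, 0.146, -0.004]
wrist_force: [-0.1, 0.4, 6.5]
finger_gap: 0.0393
```

Request:
step_arm(series=[[[0,0,3],0,200],[[0,0,7],0,200],[[0,0,11],0,200],[[0,0,11],0,200],[[0,0,11],0,200]])

```text
clock: 26.15
tcp_pos: [0.6821, 0.0707, 0.1408]
orientation: [0.003, 0.989, 0.146, -0.004]
wrist_force: [0.1, 0.1, -2.2]
finger_gap: 0.039
```

Request:
step_arm(series=[[[-2,4.5,0],0.16,200],[[-4.2,9,0],0.33,200],[[-6.4,13.5,0],0.5,200],[[-8.6,18,0],0.66,200],[[-10.7,22.7,0],0.82,200]])

```text
clock: 26.78
tcp_pos: [0.5731, 0.2985, 0.1387]
orientation: [0.003, 0.848, 0.53, -0.004]
wrist_force: [0.8, -0.2, -0.8]
finger_gap: 0.0389
```

Request:
step_arm(series=[[[0,0,0],0,200],[[0,0,0],0,200],[[0,0,0],0,200]])

```text
clock: 27.15
tcp_pos: [0.5735, 0.2971, 0.138]
orientation: [0.004, 0.848, 0.529, -0.005]
wrist_force: [-0.0, 0.2, -0.2]
finger_gap: 0.0391
```

Run:
```python
from h import *
from scipy.spatial.transform import Rotation as R
c=cam('side','s10.png')
s=env.get_state();q=s['orientation'];M=R.from_quat(q[[1,2,3,0]]).as_matrix();print(s['tcp_pos'],M[:,2],s['finger_gap'],s['joint_pos'].round(2))
```

```text
[0.57367401 0.29709064 0.13822752] [-0.00380445 -0.01071027 -0.99993541] 0.03911619458271822 [ 0.36  0.5   0.09  1.17 -0.01  2.38]
```

View pics/s10.png

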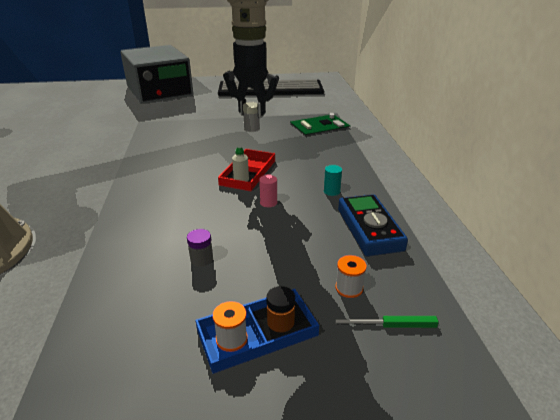

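The tin is held upright over the bare red bay and the bottle stands at (240,164). Lowering it.

Request:
step_arm(series=[[[0.1,0.1,-3],0,200],[[0.1,0.1,-6],0,200],[[0.1,0.1,-8.5],0,200],[[0.1,0.1,-10],0,200],[[0.1,0.1,-10.2],0,200]])

```text
clock: 27.82
tcp_pos: [0.5747, 0.2972, 0.0355]
orientation: [0.003, 0.849, 0.529, -0.005]
wrist_force: [-0.3, -0.8, -1.0]
finger_gap: 0.0391
```

Request:
step_arm(series=[[[0,0,0],0,200],[[0,0,-0.1],0,200],[[0,0,-0.1],0,200]])

```text
clock: 28.2
tcp_pos: [0.5751, 0.2974, 0.0352]
orientation: [0.004, 0.849, 0.529, -0.005]
wrist_force: [0.5, -0.2, -1.0]
finger_gap: 0.0387
```

Request:
step_arm(series=[[[0,0,-0.1],0,200],[[0,0,-0.1],0,200],[[0,0,-0.2],0,200],[[0,0,-0.2],0,200]])

```text
clock: 28.7
tcp_pos: [0.5752, 0.2975, 0.0348]
orientation: [0.004, 0.849, 0.529, -0.004]
wrist_force: [-2.7, -0.5, 9.1]
finger_gap: 0.0389
```

Firm contact at the expected height. Releasing and lifting.

Request:
step_arm(series=[[[0,0,0],0,65],[[0,0,0],0,55],[[0,0,0],0,55],[[0,0,4],0,55],[[0,0,9],0,55]])

```text
clock: 29.32
tcp_pos: [0.574, 0.297, 0.1239]
orientation: [0.003, 0.849, 0.529, -0.006]
wrist_force: [-0.3, 0.0, 0.3]
finger_gap: 0.0671
```

Request:
step_arm(series=[[[0,0,3],0,55],[[-1,-1,6],0,55],[[-4,-4,8],0,55],[[-8,-8,10],0,55],[[-8,-8,10],0,55]])

```text
clock: 29.95
tcp_pos: [0.4922, 0.2154, 0.2258]
orientation: [0.004, 0.849, 0.528, -0.005]
wrist_force: [0.9, 0.6, 0.5]
finger_gap: 0.0669
```

Request:
step_arm(series=[[[-4,-6,2],0,55],[[-6,-12,2],0,55],[[-6,-16,2],0,55],[[-6,-16,2],0,55],[[-6,-16,2],0,55]])

```text
clock: 30.58
tcp_pos: [0.4329, 0.0556, 0.2456]
orientation: [0.003, 0.849, 0.528, -0.005]
wrist_force: [-0.3, -0.4, -0.2]
finger_gap: 0.0669
```

Run:
```python
from h import *
t=cam('top','t11.png');c=cam('side','s11.png')
a=c['frame'][130:370,190:330];cv2.imwrite('pics/s11c.png',cv2.resize(a,None,fx=2.4,fy=2.4,interpolation=2)[:,:,::-1])
s=env.get_state();print(s['tcp_pos'],s['wrist_force'])
```

```text
[0.43267824 0.05641471 0.24551864] [ 0.077584    0.84813979 -0.5137267 ]
```

View pics/t11.png

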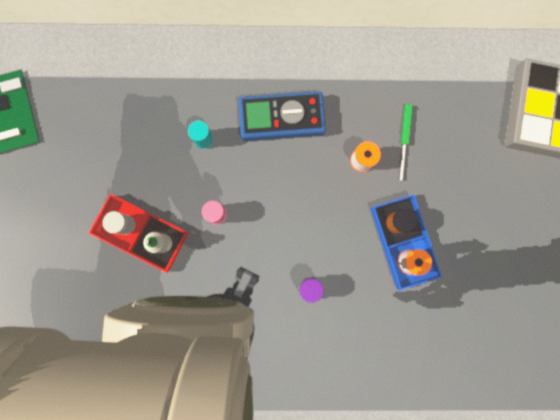

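View pics/s11c.png

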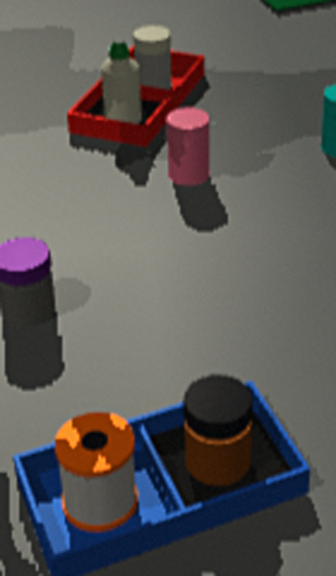

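The top view shows the tin (118,222) in the bare red bay and the bottle (155,242) on the red mat. The jar (403,221) is on the blue mat and the reel (415,262) in the bare blue bay. All four are upright, and the bystanders are at their original pixels. Handing in.

```bash
python3 -c "
from h import *
print(env.hand_in(), env.get_state()['clock'])"
```

```text
the job is handed in; nothing more can be done
the job is handed in; nothing more can be done
```

Both kits are made up and handed in at about 31 s on the clock, against the 112 s limit. In the blue tray the flux jar is on the mat and the left-hand solder reel is in the bare bay. In the red tray the solvent bottle is on the mat and the white-lidded swab tin is in the bare bay.

**Last checks:**
- **Placement:** the final top and side pictures show all four items upright inside the lip. Each was lowered until it touched, at about the expected floor height, before release. The wrist readings I saw stayed under 10 N.
- **Bystanders:** the grey jar, multimeter, screwdriver, spare reel and the pink and turquoise tins look unmoved in the top view. The gripper was clear of everything.

**What was off:**
- **Tool tilt:** the tool picked up about 1–2° of tilt during the job. I cut it to under 1° before gripping the bottle and tin; the reel went in at about 1° but stands flat in the pictures.
- **Measurement spread:** top and wrist camera positions agreed within about 2–4 mm with the arm still. One early wrist reading, taken mid-motion, was about 10 mm off, so I measured it again.

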